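# Find the rattling parts case and show it to the camera

## Task

One of the three identical sealed cases in the rack has a part loose inside. Lift the cases one at a time and shake them by tipping them well over lengthwise, until you have found the one whose contents slide; leave the quiet ones standing in nests of the rack. Finish while holding the rattling case up level at the viewing point in front of the desk camera's lens, a long side towards the lens, and do not let it go; leave the stamp, the loupe and the pot where they are.

Things in the scene. Friction and masses are not known exactly. Their poses are not given: they have to be found in the camera images.
- case_left_center (a point): centre (half-way up) of the sealed grey case that starts in the rack's left nest (own y +105 mm). All three cases look alike: 140 long (own x) x 44 wide (own y) x 50 mm high (own z, up), about 0.55 kg. Grip it across the 44 mm width at mid-length, where the sides are plain, fairly firmly (60 N or so). Any of the three may be the one that rattles.
- case_mid_center (a point): centre of the case that starts in the middle nest. In each case a 0.35 kg metal part sits on a lengthwise runner. In two it is packed fast in the middle (2 mm of play). In one it is loose: it slides once the case is tipped lengthwise by more than about 12 degrees (25 or more is quick), knocks against the ends and stays at that end when the case is gently levelled.
- case_right_center (a point): centre of the case that starts in the right nest. How a case feels: between levelled after one end was down and levelled after the other end was down, the moment on the wrist about the case's width axis differs by about 0.3 Nm (half of that against the untouched start) if the part is loose, and hardly at all if it is packed fast.
- case_left_part (a joint): how far the metal part inside the left case has slid from the middle along the case's own x, in m (-0.046 to 0.046), as a sensor would tell; 0 at the start in every case
- case_mid_part (a joint): how far the metal part inside the mid case has slid from the middle along the case's own x, in m (-0.046 to 0.046), as a sensor would tell; 0 at the start in every case
- case_right_part (a joint): how far the metal part inside the right case has slid from the middle along the case's own x, in m (-0.046 to 0.046), as a sensor would tell; 0 at the start in every case
- rack: fixed aluminium plate, 180 (x) x 330 (y) x 6 mm, origin under its centre. Its three nests lie at own y = -105, 0 and +105 mm (x = 0), with dark lugs 8 mm high at their corners, 3 mm of play round a case; the middle 96 mm of each long side has no lugs. A case stands in each, long axis along the rack's x, its centre 31 mm above the rack's origin
- viewer: fixed desk camera on a stand, 170 mm high, foot 90 x 90 mm reaching 25 mm in front of the origin; origin on the desk, under the front face of the grey camera housing; the black lens barrel (38 mm thick, axis 140 mm above the desk) sticks 30 mm out of that face along own -x and looks along own -x
- view_point (a point): the viewing point, in free air 130 mm in front of the viewer's origin (100 mm in front of the lens) at the lens's height, 140 mm above the desk: where the centre of the shown case belongs, the case's length along the viewer's own y (either way round)
- stamp: wooden rubber stamp, 23 x 46 x 57 mm, loose on the desk, origin under its centre; leave alone
- loupe: black eye loupe, 34 mm across, 32 mm high, loose on the desk, origin under its centre; leave alone
- pot: white screw jar with a black lid, 39 mm across, 42 mm high, loose on the desk, origin under its centre; leave alone
Things that resemble listed ones, but are neither listed nor needed, are in the scene too. Of the things that look like the viewer, the middle-sized one is meant.

How it is judged (in metres and radians):
On the way, in this order (a step that is already met when the one before it is completed fails the run):
1. the rattling case has been lifted clear of the rack and shaken or tipped so that the part inside has slid to near an end (at least 30 mm from the middle) (((height (world z) of case_left_center above 0.07 m and (value of joint case_left_part above 0.03 m or value of joint case_left_part below -0.03 m)) or (height (world z) of case_mid_center above 0.07 m and (value of joint case_mid_part above 0.03 m or value of joint case_mid_part below -0.03 m)) or (height (world z) of case_right_center above 0.07 m and (value of joint case_right_part above 0.03 m or value of joint case_right_part below -0.03 m)))), for 0.1 s.
2. the rattling case is held up level at the viewing point ((((value of joint case_left_part above 0.006 m or value of joint case_left_part below -0.006 m) and distance between case_left_center and view_point below 0.03 m and angle between case_left_center's own z axis and vertical below 0.17 rad) or ((value of joint case_mid_part above 0.006 m or value of joint case_mid_part below -0.006 m) and distance between case_mid_center and view_point below 0.03 m and angle between case_mid_center's own z axis and vertical below 0.17 rad) or ((value of joint case_right_part above 0.006 m or value of joint case_right_part below -0.006 m) and distance between case_right_center and view_point below 0.03 m and angle between case_right_center's own z axis and vertical below 0.17 rad))), for 0.2 s.
At the end, for the whole second after the job is handed in: The rattling case (the one whose part has slid off the middle by over 6 mm) is gripped and held within 30 mm of the viewing point, level within 10 degrees, its length within 11 degrees of square to the lens axis, not touching the camera; both quiet cases stand upright and flat in nests of the rack ((((value of joint case_left_part above 0.006 m or value of joint case_left_part below -0.006 m) and distance between case_left_center and view_point below 0.03 m and angle between case_left_center's own z axis and vertical below 0.17 rad and angle between the x axis of case_left_center and the y axis of viewer, either way round below 0.2 rad and contact force between case_left and the fingers above 2 N and contact force between case_left and viewer below 0.3 N and x of case_mid_center in the frame of rack between -0.012 and 0.012 m and z of case_mid_center in the frame of rack between 0.025 and 0.035 m and angle between each of case_mid_center, case_right_center's own z axis and vertical below 0.1 rad and x of case_right_center in the frame of rack between -0.012 and 0.012 m and z of case_right_center in the frame of rack between 0.025 and 0.035 m) or ((value of joint case_mid_part above 0.006 m or value of joint case_mid_part below -0.006 m) and distance between case_mid_center and view_point below 0.03 m and angle between case_mid_center's own z axis and vertical below 0.17 rad and angle between the x axis of case_mid_center and the y axis of viewer, either way round below 0.2 rad and contact force between case_mid and the fingers above 2 N and contact force between case_mid and viewer below 0.3 N and x of case_left_center in the frame of rack between -0.012 and 0.012 m and z of case_left_center in the frame of rack between 0.025 and 0.035 m and angle between each of case_left_center, case_right_center's own z axis and vertical below 0.1 rad and x of case_right_center in the frame of rack between -0.012 and 0.012 m and z of case_right_center in the frame of rack between 0.025 and 0.035 m) or ((value of joint case_right_part above 0.006 m or value of joint case_right_part below -0.006 m) and distance between case_right_center and view_point below 0.03 m and angle between case_right_center's own z axis and vertical below 0.17 rad and angle between the x axis of case_right_center and the y axis of viewer, either way round below 0.2 rad and contact force between case_right and the fingers above 2 N and contact force between case_right and viewer below 0.3 N and x of case_left_center in the frame of rack between -0.012 and 0.012 m and z of case_left_center in the frame of rack between 0.025 and 0.035 m and angle between each of case_left_center, case_mid_center's own z axis and vertical below 0.1 rad and x of case_mid_center in the frame of rack between -0.012 and 0.012 m and z of case_mid_center in the frame of rack between 0.025 and 0.035 m))); the arm keeps its last pose, push and grip.
It fails at once if the stamp, loupe or pot is moved by more than 30 mm (distance of any of stamp, loupe, pot from where it was at the start of the episode above 0.03 m).
It also fails if it takes over 72 s, if anything falls off the work surface, if the arm or the gripper's body presses on something with over 40 N, if the wrist force passes 120 N, or if a joint passes its speed limit or range.

## Robot

A 6-joint arm with a two-finger parallel gripper is mounted at the origin on a cart in front of the work surface, level with it; the furniture and walls round the work are solid. World frame = base frame: x ahead of the robot, y to its left, z up, the work surface at z = 0. Lengths are in mm, angles in rad, forces in N, time in s.
With the tool pointing down it reaches from about 325 to 900 mm from the base axis. Payload 3.5 kg.
Tool frame: the origin (TCP) lies midway between the tips of the shut fingers; the grasp point (between the pads) lies 19 mm behind it; z points along the fingers, y is the line along which they close (so a half turn about z gives the same grasp; the last joint's range is limited). The gripper opens to 85 mm and grips with 20 to 120 N. Pads are 22 mm wide; open, the fingers measure 114 mm over their backs; the gripper's body (76 mm by 85 mm) begins 54 mm behind the grasp point. The pads swing forward as they close: fully open they stand 13 mm farther back than shut.
Start: joints at [1.133, 0.276, -0.026, 1.268, 0, 1.467], TCP at [205.369, 590.293, 231.313] pointing down, gripper open.
Joint ranges: [-3.12, 3.12], [-0.85, 1.88], [-1.08, 1.24], [-1.95, 2.15], [-1.57, 1.53], [-3.14, 3.14]. Speed limits (rad/s): [2.57, 2.57, 3.14, 3.14, 3.14, 3.14].

## Interface

Orientations are given as a rotation vector (axis times angle).
In Python, from bench import bot, solver, imaging gives the robot as it stands. The module is installed in compiled form; this text tells all that it offers. Calls block until the motion is done:
- bot.move_pose(position, orientation): joint-space move of the TCP to a pose.
- bot.servo_line(position, frame=None, feed=150, threshold=None): straight line of the TCP; frame=None keeps the orientation; feed is the mean speed in mm/s. With threshold (N) it stops when the force on the tool has changed by that much, and returns True; else False.
- bot.movej(angles): joint-space move.
- bot.gripper_open() and bot.close_gripper(strength=None): open the fingers fully, or close them until they stop; strength is the grip in N (None keeps the last).
- bot.wait(seconds).
- solver.solve_ik(position, orientation): joint angles nearest the present ones, or None.
- bot.sense(): the state.
- imaging.get_image(name): name is "scene" or "top" or "wrist"; returns (picture, depth): 480x640x3 uint8, red, green, blue; 480x640 float32, mm along the optical axis (not along the pixel's ray), 0 where there is no reading.
- imaging.camera_info(name): a dict with "intrinsics" (3x3 intrinsics, pixels), "eye" and "rotation" of the camera in the world; the wrist camera has in their place "T_tool_cam" (4x4, takes a point from camera to tool coordinates, whose origin is the TCP and whose axes are the flange's). Camera axes: x right, y up, looking along -z (the intrinsics and any distortion apply to the point x, -y, -z); pixel columns grow to the right and rows downward; lengths in mm; the calibration is good to about 2 mm. A picture is of the moment at which its call begins: read the wrist's pose just before it. camera_info takes no time and is no camera call.
A pose or a line that the arm cannot do raises bot.MotionError and nothing moves.
- bot.job_done(): hands the job in; it is judged then, once.
The state is a dict: "time": time; "q": joint angles; "dq": joint speeds; "joint_torque": joint torques, N m; "position": TCP position; "tcp_rot": TCP orientation; "contact_force": force on the tool from outside, world axes, zero at the start; "moment": the same for the moment, N m; "finger_gap": opening from 0.0 (shut) to 1.0 (fully open); "gripper_force": force on a finger pad.
Only numpy, scipy, OpenCV 4.12 (cv2) and the standard library are available. Lean on these libraries where they do the work, as an engineer would, in place of code of your own. Each camera call takes 0.05 s, during which the arm holds its last target. There are 200 camera calls.

## Working session

There is one attempt and no reset: what is moved stays moved. The work goes in short steps, each a Python script; the robot and the scene stay as the last script left them, time stands still between calls to the robot, and variables do not carry over. Pictures are saved under pics/ and viewed, at most 10 in all, crops included, and the job is handed in when it is done.

```bash
mkdir -p pics
python3 - <<'E'
from bench import bot, imaging
import numpy as np, cv2
s=bot.sense(); print(s)
for n in("top","scene"):
    im,d=imaging.get_image(n); cv2.imwrite(f"pics/{n}0.png",im[:,:,::-1]); np.savez(f"{n}0.npz",im=im,d=d)
    print(n,imaging.camera_info(n),(d>0).mean())
print(imaging.camera_info("wrist"))
E
```

```text
{'time': 0.0, 'q': array([ 1.13256076e+00,  2.77141320e-01, -2.78752149e-02,  1.26799004e+00,
        5.44899644e-06,  1.46738789e+00]), 'dq': array([ 2.39351856e-04, -1.70687296e-03,  9.93594428e-04,  6.20831482e-05,
        9.68842607e-04,  1.67081016e-03]), 'joint_torque': array([ 2.20895236e-03, -4.45509124e+01,  2.95202351e+01,  1.64480880e-02,
       -4.83362828e-05, -1.35299665e-06]), 'position': array([205.06325332, 589.5868892 , 230.15719292]), 'tcp_rot': array([-0.52339217, -3.09708024,  0.00334238]), 'contact_force': array([-0.21783341,  0.42393872, -0.4692772 ]), 'moment': array([ 0.03015155, -0.00973016,  0.00937925]), 'gripper_force': 0.0, 'finger_gap': 1.001374746271701}
top {'intrinsics': array([[435.61401273,   0.        , 322.14095207],
       [  0.        , 435.61401273, 235.02775095],
       [  0.        ,   0.        ,   1.        ]]), 'eye': array([ 286.44525757,  197.84207819, 1389.85265142]), 'rotation': array([ 0.13451807, -0.16008212, -1.57393698])} 0.9960091145833333
scene {'intrinsics': array([[531.74443617,   0.        , 319.59840189],
       [  0.        , 531.74443617, 236.20309172],
       [  0.        ,   0.        ,   1.        ]]), 'eye': array([ -87.906725  , -274.19343505, 1073.91739193]), 'rotation': array([ 0.62643029, -0.32974301, -0.91848736])} 0.9961295572916666
{'intrinsics': array([[377.81710697,   0.        , 317.05398688],
       [  0.        , 377.81710697, 237.1506594 ],
       [  0.        ,   0.        ,   1.        ]]), 'T_tool_cam': array([[ 1.34561882e-03,  9.46308701e-01,  3.23261553e-01,
         8.40006112e+01],
       [ 9.99999063e-01, -1.35452011e-03, -1.97435759e-04,
         3.09867346e-01],
       [ 2.51029097e-04,  3.23261516e-01, -9.46309637e-01,
        -1.42190229e+02],
       [ 0.00000000e+00,  0.00000000e+00,  0.00000000e+00,
         1.00000000e+00]])}
```

View pics/top0.png

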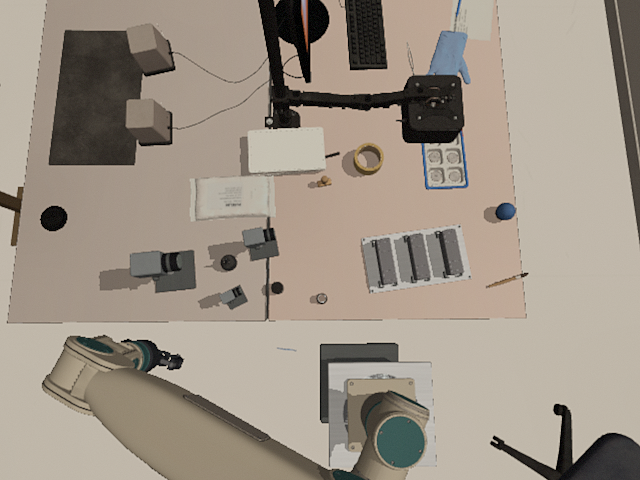

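View pics/scene0.png

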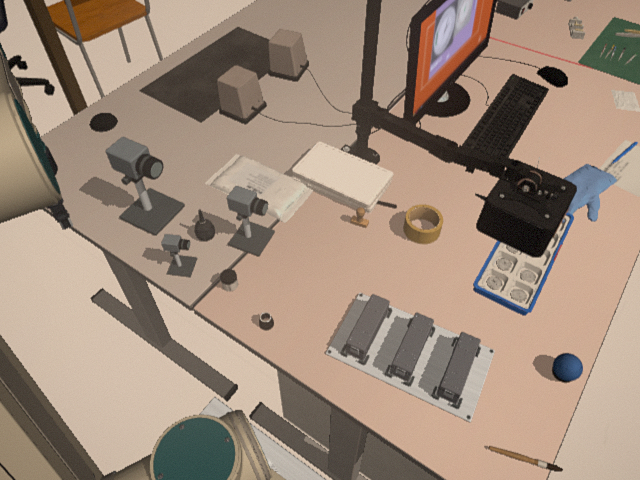

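The top view shows the rack with three cases at px (415,258), and three look-alike cameras at (160,265), (260,240) and (233,295). The middle-sized one is at (260,240), with its lens pointing right. The loupe is at (277,288), the pot at (321,298) and the stamp at (325,181).

```bash
cat > h.py <<'E'
import numpy as np, cv2
from scipy.spatial.transform import Rotation as R
from bench import imaging
def cloud(n,d,ci=None,T=None):
    ci=imaging.camera_info(n); K=ci["intrinsics"]; v,u=np.mgrid[:480,:640]
    p=np.stack([(u-K[0,2])/K[0,0]*d,-(v-K[1,2])/K[1,1]*d,-d],-1)
    if T is not None: return p@T[:3,:3].T+T[:3,3]
    return p@R.from_rotvec(ci["rotation"]).as_matrix().T+ci["eye"]
E
python3 - <<'E'
from h import *
def rect(n,P,m,lab):
    k,L,st,_=cv2.connectedComponentsWithStats(m.astype(np.uint8))
    for i in range(1,k):
        if st[i,4]<15: continue
        q=P[L==i]; (c,s,a)=cv2.minAreaRect(q[:,:2].astype(np.float32))
        print(n,lab,'px',st[i,:2]+st[i,2:4]//2,'n',st[i,4],'c',np.round(c,1),'size',np.round(s,1),'ang',round(a,1),'z',np.percentile(q[:,2],[5,50,95]).round(1))
for n in("top","scene"):
    z=np.load(n+"0.npz"); im,d=z["im"],z["d"]; P=cloud(n,d); X,Y,Z=P[...,0],P[...,1],P[...,2]
    print(n,'desk z',np.percentile(Z[(abs(X-500)<60)&(abs(Y-300)<250)],[10,25,50]))
    A=(X>330)&(X<650)&(Y>-150)&(Y<320)
    rect(n,P,A&(Z>46)&(Z<66),'case')
    B=(X>300)&(X<800)&(Y>150)&(Y<1000)
    rect(n,P,B&(Z>20)&(Z<260),'obj')
    g=im.astype(int).sum(2)
    rect(n,P,B&(g<260)&(Z<16)&(Z>1),'foot')
    rect(n,P,(X>200)&(X<1000)&(Y>-300)&(Y<600)&(Z>260),'high')
E
```

```text
top desk z [-3.75607501 -1.83746269  0.44407837]
top case px [419 257] n 626 c [ 471.1 -127.5] size [143.6  45.7] ang 7.7 z [50.1 55.1 59.5]
top case px [387 262] n 652 c [456.3 -23.8] size [143.5  44.9] ang 7.7 z [50.5 55.6 59.8]
top obj px [287 166] n 1141 c [773.1 286.9] size [ 53.7 248.3] ang 0.0 z [29.9 39.7 44.7]
top obj px [325 180] n 47 c [723.5 165.1] size [20.1 21.1] ang 55.3 z [26.2 54.1 59.5]
top obj px [203 186] n 17 c [714.2 561.3] size [18.4 21.9] ang 57.5 z [20.4 21.7 23.5]
top obj px [253 189] n 26 c [698.8 396.6] size [24.9 27.7] ang 83.6 z [20.3 21.4 26.6]
top obj px [253 202] n 15 c [655.  399.2] size [40.9  9.3] ang 44.5 z [20.1 21.8 25.4]
top obj px [259 239] n 543 c [516.  358.2] size [52.2 91.8] ang 10.0 z [127.5 160.4 166. ]
top obj px [156 266] n 1223 c [432.6 631. ] size [ 71.  125.1] ang 6.6 z [176.2 220.1 226. ]
top obj px [229 263] n 206 c [458.  467.7] size [46.9 48.3] ang 46.7 z [27.2 44.7 74.2]
top obj px [277 288] n 132 c [377.5 315.1] size [36.8 36.9] ang 87.8 z [34.2 41.3 46. ]
top obj px [230 296] n 231 c [352.  444.3] size [33.7 60. ] ang 28.8 z 
[... 1844 characters left out ...]
1 c [518.1 362.2] size [90.4 92.7] ang 10.5 z [ 5.1  9.  12.8]
scene foot px [206 237] n 30 c [449.3 453.5] size [16.2 43.9] ang 57.4 z [ 7.6 11.8 15.1]
scene foot px [182 266] n 388 c [351.2 446.5] size [59.  59.5] ang 27.8 z [2.4 5.6 9. ]
scene foot px [266 317] n 17 c [356.9 185.6] size [ 4.1 16.4] ang 41.0 z [ 3.   6.9 13. ]
scene foot px [266 325] n 60 c [338.8 169.2] size [17.4 32.2] ang 40.7 z [ 3.7 10.4 15.2]
scene high px [371  44] n 1212 c [935.5 291.9] size [28.3 35.5] ang 37.3 z [274.6 385.2 477. ]
scene high px [ 4 53] n 47 c [241.9 562.7] size [60.1  1.6] ang 63.2 z [592.9 607.4 624. ]
scene high px [ 36 127] n 352 c [233.9 569.6] size [72.7 13.7] ang 64.6 z [367.4 425.3 531.1]
```

```bash
cat >> h.py <<'E'
from bench import bot, solver
a=np.radians(7.9); RX=np.array([np.cos(a),np.sin(a),0]); RY=np.array([-np.sin(a),np.cos(a),0])
def ori(yaw,s,tip=0):
    """tool down, y along yaw+90deg; s=+-1 picks the half turn; tip about tool y (rad)"""
    x=s*np.array([np.cos(yaw),np.sin(yaw),0]); z=np.array([0,0,-1.])
    return (R.from_matrix(np.stack([x,np.cross(z,x),z],1))*R.from_euler('y',s*tip)).as_rotvec()
def tcp(c,o): return np.asarray(c)+R.from_rotvec(o).as_matrix()[:,2]*19
E
python3 - <<'E'
from h import *
z=np.load("top0.npz");P=cloud("top",z["d"]);X,Y,Z=P[...,0],P[...,1],P[...,2]
m=(X>330)&(X<650)&(Y>-320)&(Y<320)&(Z>46)&(Z<66)
z=np.load("scene0.npz");P2=cloud("scene",z["d"]);m2=(P2[...,0]>330)&(P2[...,0]<650)&(P2[...,1]>-320)&(P2[...,1]<320)&(P2[...,2]>46)&(P2[...,2]<66)
for Q,M in((P,m),(P2,m2)):
    k,L,st,_=cv2.connectedComponentsWithStats(M.astype(np.uint8))
    for i in range(1,k):
        if st[i,4]>300: print(cv2.minAreaRect(Q[L==i][:,:2].astype(np.float32)))
h=(X>250)&(X<850)&(abs(Y)<350)&(Z>80); print('high',h.sum(),[(np.round(p)) for p in P[h][::max(1,h.sum()//12)]])
for s in(1,-1):
  for c in((456,-25,170),(471,-128.5,170),(486,-232,170),(543.5,214.6,144)):
    r=[]
    for t in(0,.52,-.52):
        o=ori(a,s,t); q=solver.solve_ik(tcp(c,o),o); r.append(None if q is None else np.round(q,2))
    print(s,c,r)
E
```

```text
((484.5370178222656, -231.740966796875), (142.3667449951172, 45.84624481201172), 7.577029228210449)
((471.0688781738281, -127.45240783691406), (143.60345458984375, 45.69076156616211), 7.73686408996582)
((456.3380432128906, -23.82515525817871), (143.46316528320312, 44.867889404296875), 7.715506076812744)
((456.0406494140625, -25.602384567260742), (143.284912109375, 44.37717819213867), 7.888408184051514)
((471.1854248046875, -129.2844696044922), (144.98687744140625, 44.30615997314453), 7.658565521240234)
((485.14605712890625, -233.4020233154297), (146.14466857910156, 44.06137466430664), 7.746456146240234)
high 1465 [array([ 286.,  198., 1390.]), array([ 286.,  198., 1390.]), array([ 286.,  198., 1390.]), array([ 850., -187.,  102.]), array([ 286.,  198., 1390.]), array([ 286.,  198., 1390.]), array([521., 324., 159.]), array([499., 346., 133.]), array([ 286.,  198., 1390.]), array([ 286.,  198., 1390.]), array([ 286.,  198., 1390.]), array([ 286.,  198., 1390.]), array([ 286.,  198., 1390.])]
1 (456, -25, 170) [array([-0.2 ,  0.04, -0.49,  1.05,  0.  ,  2.81]), array([-0.33, -0.26, -0.
[... 595 characters left out ...]
.05])]
-1 (456, -25, 170) [array([-0.2 ,  0.04, -0.49,  1.05,  0.  , -0.33]), array([-0.33, -0.26, -0.86,  0.51,  0.23, -0.42]), array([-0.12,  0.39, -0.15,  1.53, -0.13, -0.23])]
-1 (471, -128.5, 170) [array([-0.4 ,  0.09, -0.43,  1.05,  0.  , -0.54]), array([-0.59, -0.16, -0.77,  0.55,  0.34, -0.66]), array([-0.28,  0.43, -0.1 ,  1.53, -0.21, -0.37])]
-1 (486, -232, 170) [array([-0.57,  0.18, -0.32,  1.07,  0.  , -0.7 ]), array([-0.77, -0.02, -0.65,  0.61,  0.4 , -0.84]), array([-0.43,  0.49,  0.  ,  1.54, -0.27, -0.51])]
-1 (543.5, 214.6, 144) [array([ 0.27,  0.28, -0.26,  1.03,  0.  ,  0.13]), array([ 0.3 ,  0.03, -0.68,  0.35, -0.08,  0.14]), array([0.24, 0.62, 0.16, 1.62, 0.05, 0.09])]
```

```bash
cat >> h.py <<'E'
a=np.radians(7.72); RX=np.array([np.cos(a),np.sin(a),0]); RY=np.array([-np.sin(a),np.cos(a),0])
C=dict(left=(456.2,-24.7,33),mid=(471.1,-128.4,33),right=(485.0,-232.6,33))
def my():
    v=[]
    for _ in range(6): bot.wait(.05); v.append(bot.sense()["moment"]@RY)
    return np.mean(v)
def pose(c,tip=0,yaw=a):
    o=ori(yaw,-1,tip); return tcp(c,o),o
def up(c,h=175): return (c[0],c[1],h)
def test(name):
    c=C[name]
    bot.move_pose(*pose(up(c,130)))
    hit=bot.servo_line(pose(c)[0],feed=120,threshold=15)
    bot.close_gripper(70); s=bot.sense()
    print(name,'hit',hit,'gap',s["finger_gap"],'F',s["gripper_force"],'t',s["time"],s["position"])
    if hit: return
    bot.servo_line(pose(up(c))[0],feed=120); bot.wait(.3); m=[my()]
    for t in(.5,-.5):
        bot.move_pose(*pose(up(c),t)); bot.wait(.4); bot.move_pose(*pose(up(c))); bot.wait(.3); m.append(my())
    s=bot.sense(); print('moments',np.round(m,3),'diff',m[2]-m[1],'gap',s["finger_gap"],'t',s["time"],s["contact_force"])
def putback(name):
    c=C[name]; bot.servo_line(pose((c[0],c[1],45))[0],feed=120)
    hit=bot.servo_line(pose((c[0],c[1],32))[0],feed=30,threshold=8)
    print('down',hit,bot.sense()["position"]); bot.gripper_open()
    bot.servo_line(pose(up(c,130))[0],feed=150)
E
python3 - <<'E'
from h import *
bot.servo_line([205,560,330],feed=200)
bot.move_pose(*pose(up(C["left"],250)))
test("left")
im,d=imaging.get_image("scene"); cv2.imwrite("pics/s1.png",im[:,:,::-1])
E
```

```text
left hit False gap 0.5072112531158333 F 72.9221498966217 t 5.0417 [456.88007489 -24.35006797  14.73339099]
moments [ 0.019 -0.157  0.182] diff 0.3393745287859553 gap 0.5062593818838858 t 11.1417 [-0.07124354 -0.54276812 -4.78332484]
```

View pics/s1.png

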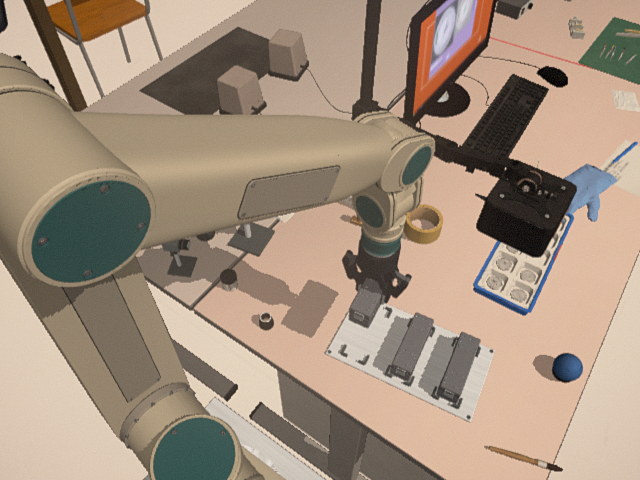

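The left case's wrist moment differs by 0.34 Nm between the two levelled states, so it's the rattler. In the picture it is held at px (367,300), with the two quiet cases still in their nests. Next I take it to the viewing point.

Run:
```python
from h import *
p,o=pose((543.5,214.6,142),0,np.radians(10.2))
bot.servo_line(p,o,feed=110); bot.wait(.5)
s=bot.sense(); print(s["time"],s["position"],p,s["finger_gap"],s["gripper_force"],s["moment"]@RY,s["contact_force"])
for n in("top","scene"):
    im,d=imaging.get_image(n); cv2.imwrite(f"pics/{n}2.png",im[:,:,::-1])
    P=cloud(n,d); X,Y,Z=P[...,0],P[...,1],P[...,2]
    m=(abs(X-543)<95)&(abs(Y-215)<32)&(Z>100)&(Z<172); q=P[m&(Z>155)&(abs(X-543)>35)]
    print(n,len(q),cv2.minAreaRect(q[:,:2].astype(np.float32)),np.median(q[:,2]))
    L=np.polyfit(q[:,0],q[:,2],1); print('tilt',L)
cv2.imwrite("pics/crop.png",cv2.resize(im[100:400,120:520,::-1],(800,600)))
```

```text
14.175 [543.48206918 214.58022047 122.9930956 ] [543.5 214.6 123. ] 0.5062985480805409 73.73515248298645 0.17361235747597986 [-0.79713677  0.15084243 -5.31599521]
top 0 ((0.0, 0.0), (0.0, 0.0), 0.0) nan
  return _methods._mean(a, axis=axis, dtype=dtype,
  ret = ret.dtype.type(ret / rcount)
Traceback (most recent call last):
TypeError: expected non-empty vector for x
```

View pics/top2.png

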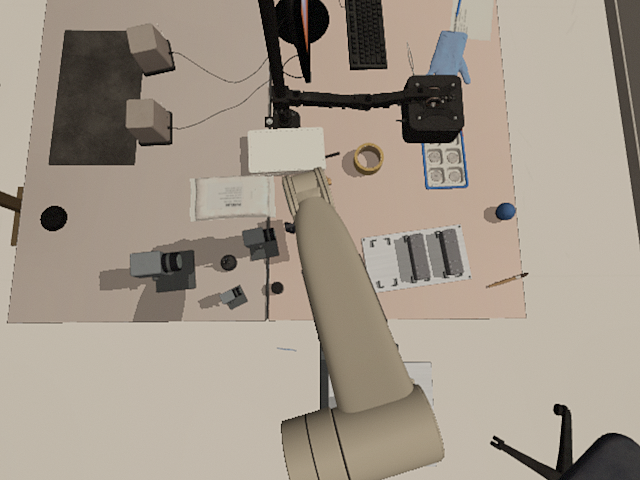

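The top view is blocked by the arm at px (300,200); the lens at (271,235) is clear of it. I'll check the pose in the scene view.

Run:
```python
from h import *
im,d=imaging.get_image("scene"); cv2.imwrite("pics/crop.png",cv2.resize(im[100:400,120:520,::-1],(800,600)))
P=cloud("scene",d); X,Y,Z=P[...,0],P[...,1],P[...,2]
m=(abs(X-543)<110)&(abs(Y-215)<60)&(Z>105)&(Z<185)
q=P[m]; print(len(q),q.min(0),q.max(0))
q=P[m&(Z>158)&(Z<172)&(abs(X-543)>35)]
if len(q)>20: print(cv2.minAreaRect(q[:,:2].astype(np.float32)),np.median(q[:,2]),np.polyfit(q[:,0]-543,q[:,2],1))
v=(abs(X-520)<80)&(abs(Y-360)<80)&(Z>120)&(Z<175); print('viewer',v.sum(),cv2.minAreaRect(P[v][:,:2].astype(np.float32)))
```

```text
1205 [471.02092866 155.96973748 115.43215203] [615.41326596 266.61278336 184.84292895]
((542.9739990234375, 212.33163452148438), (142.36865234375, 44.159393310546875), 10.211186408996582) 163.55067829330915 [-2.44905432e-03  1.63293712e+02]
viewer 864 ((518.2294921875, 355.9029541015625), (50.03047180175781, 92.80938720703125), 9.977211952209473)
```

View pics/crop.png

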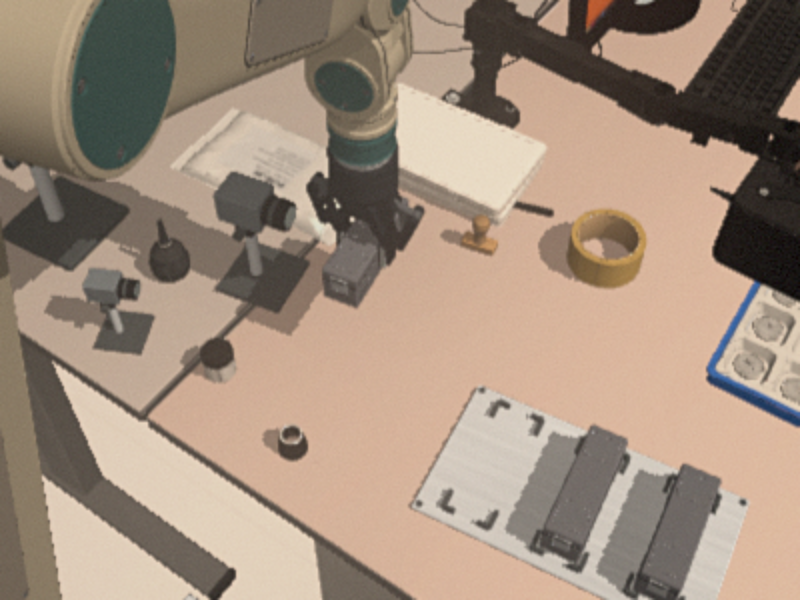

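The crop shows the case level in front of the middle camera's lens at px (350,265), about 3 mm from the target and square to the lens. The quiet cases stand in their nests at (583,490) and (680,530).

```bash
python3 -c "
from bench import bot
print(bot.job_done())"
```

```text
the job is handed in; nothing more can be done
None
```

The left case is the rattler (0.34 Nm moment difference after tipping each way), and I handed the job in with it held level about 3 mm from the viewing point, square to the lens; I didn't lift the middle and right cases, which still stand in their nests, and the hand-in gave no verdict.

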